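# Snap the glue clamp shut on the model hull

## Task

Two small cam clamps stand on the modelling bench with their steel levers up; one of them holds an olive model hull, the other is empty. Flip the lever of the clamp that holds the hull down over its high point until it snaps fully closed and grips the hull, then let go. Leave the empty clamp's lever standing open.

Things in the scene. Friction and masses are not known exactly. Their poses are not given: they have to be found in the camera images.
- cam_pivot (a point): Lever pivot of the clamp that holds the hull, 42 mm above the bench. x points level from the hull to the side where the lever lies when closed, y along the hinge, z up. Fixed base 240 x 90 x 14 mm, from x -165 to +75 mm; on it a fence, the hull, a rubber pad, and two dark cheeks 44 mm long, 35 mm over all, 56 mm above the bench, around the lever. Only the lever rises higher. The empty is alike.
- cam_lever (a joint): Lever angle (rad): 0 upright, grows towards cam_pivot's +x, 1.57 level and closed (stop). Flat steel bar 9 mm thick, centred on the pivot, 16 mm wide, 26 mm over its last 32 mm; it ends 112 mm from the pivot. Starts upright. A spring pushes it back there, up to 4 to 7 N at 85 mm from the pivot, until the high point at 1.25; past it the lever snaps to 1.57 by itself.
- hull_center (a point): Centre, half-way up, of the olive plastic model hull, a loose tracked vehicle body 80 x 50 x 38 mm, upright on the clamp's base, long axis along the clamp's x, at or near the fence; when clamped its centre is 95 mm from the pivot towards -x, 33 mm above the bench.
- spare_tip (a point): Middle of the wide end of the empty clamp's lever, 96 mm from its pivot, about 138 mm above the bench while it stands open. The empty clamp is at least 250 mm (pivot to pivot) to the left or right of the loaded one.
Things that resemble listed ones, but are neither listed nor needed, are in the scene too. Leave any pink or turquoise look-alike of the part that bears hull_center alone.

How it is judged (in metres and radians):
At the end, for the whole second after the job is handed in: The loaded clamp's lever is snapped closed (joint above 1.42 rad), the hull sits in its clamped place (within 6 mm along, 10 mm across, upright within 10 degrees), and the empty clamp's lever stands open, its end within 25 mm of where it started (value of joint cam_lever above 1.42 rad and x of hull_center in the frame of cam_pivot between -0.101 and -0.089 m and y of hull_center in the frame of cam_pivot between -0.01 and 0.01 m and angle between hull_center's own z axis and vertical below 0.17 rad and distance of spare_tip from where it was at the start of the episode below 0.025 m); the robot touches nothing.
It fails at once if the empty clamp's lever is swung over (distance of spare_tip from where it was at the start of the episode above 0.05 m).
It also fails if it takes over 32 s, if anything falls off the work surface, if the arm or the gripper's body presses on something with over 40 N, if the wrist force passes 120 N, or if a joint passes its speed limit or range.

## Robot

A 6-joint arm with a two-finger parallel gripper is mounted at the origin on the work surface. World frame = base frame: x ahead of the robot, y to its left, z up, the work surface at z = 0. Lengths are in m, angles in degrees, forces in N, time in s.
With the tool pointing down it reaches from about 0.3 to 0.75 m from the base axis. Payload 8.5 kg.
Tool frame: the origin (TCP) lies at the very end of the fingers, on their centre line; the grasp point (between the pads) lies 19 mm behind it; y points along the fingers, z is the direction in which the jaws open and shut, and the axes are right-handed (so a half turn about y gives the same grasp; the last joint's range is limited). The gripper opens to 85 mm and grips with 20 to 120 N. Pads are 22 mm wide; open, the fingers measure 114 mm over their backs; the gripper's body (76 mm by 85 mm) begins 54 mm behind the grasp point. The pads swing forward as they close: fully open they stand 13 mm farther back than shut.
Start: joints at [53.382, 21.807, 74.336, -0, 83.858, -12.336], TCP at [0.226, 0.501, 0.231] pointing down, gripper open.
Joint ranges: [-178.18, 178.18], [-50.72, 133.34], [12.68, 142.11], [-81.47, 261.47], [9.98, 163.14], [-165.26, 165.26]. Speed limits (degrees/s): [136.94, 136.94, 180, 180, 180, 180].

## Interface

Orientations are given as a 3x3 rotation matrix whose columns are the frame's x, y, z axes.
In Python, from rig import env gives the robot as it stands. The module is installed in compiled form; this text tells all that it offers.
- The arm moves only by the tool servo_tool, never from a script. Its argument "rows" is one flat list of numbers, 7 for each row, row after row: the opening, from 0 (shut) to 1 (fully open), then the shift along the world's x, y, z in m, then the turn, a rotation vector about the world's x, y, z in degrees. A call has 1 to 10 rows; each row shifts and turns the commanded pose from where the row before left it; what a row does not reach is not made up. A row lasts 1/12 s, in which the tool goes at most 41.7 mm and 7.16 degrees, less where a joint would pass 70% of its speed; a pose out of reach is approached as far as the arm can. A call with a gripper value outside its range is refused whole. The fingers move at their own pace and stop on an object; "force" is the grip in N (left out, the last holds). Time passes only in rows, so rows that do not move let the fingers close. It gives the time, the measured TCP pose, the force and the opening at its end, in the units of the state.
- env.observe(): the state, without advancing time (a new reading comes with each control period).
- env.get_image(name): name is "scene" or "top" or "wrist"; returns the picture (420x560x3 uint8, red, green, blue); there is no depth.
- env.camera_model(name): a dict with "camera_matrix" (3x3 intrinsics, pixels), "R" (3x3) and "t" (3): a world point X has camera coordinates R X + t; the wrist camera has in their place "mount" (4x4, takes a point from camera to tool coordinates, whose origin is the TCP and whose axes are the tool frame's). Camera axes: x right, y down, z forward; pixel columns grow to the right and rows downward; lengths in m; the calibration is good to about 2 mm. The wrist camera is an equidistant fisheye: a pixel r from the principal point sees the ray r / f radians off the axis. A picture is of the moment at which its call begins: read the wrist's pose just before it. camera_model takes no time and is no camera call.
- env.close_job(): hands the job in, once; it reports no verdict.
The state is a dict: "time_s": time; "q": joint angles; "qvel": joint speeds; "joint_efforts": joint torques, N m; "position": TCP position; "tool_rot": TCP orientation; "ft_force": force on the tool from outside, world axes, zero at the start; "wrist_torque": the same for the moment, N m; "grip_width": finger opening in m.
Only numpy, scipy, OpenCV 4.12 (cv2) and the standard library are available. Lean on these libraries where they do the work, as an engineer would, in place of code of your own. Each camera call takes 0.05 s, during which the arm holds its last target.

## Working session

There is one attempt and no reset: what is moved stays moved. The work goes in short steps, Python scripts to look and compute and a tool call to move; the robot and the scene stay as the last step left them, time stands still between calls to the robot, and variables do not carry over. Pictures are saved under pics/ and viewed, and the job is handed in when it is done.

Besides the shell and the picture viewer there is one more tool, called after "Request:" in YAML: its name, and indented under it one key for each argument. servo_tool: Moves the arm, as the interface text tells. Its arguments: {"type":"object","properties":{"rows":{"type":"array","items":{"type":"number"}},"force":{"type":"number"}},"required":["rows"]}

```bash
mkdir -p pics; python3 - <<'E'
from rig import env
import cv2,pickle
d={}
for n in ["scene","top"]:
    im=env.get_image(n); cv2.imwrite(f"pics/{n}0.png",im[:,:,::-1]); d[n]=env.camera_model(n); print(n,d[n])
print(env.camera_model("wrist"))
print(env.observe())
E
```

```text
scene {'camera_matrix': array([[387.00099545,   0.        , 283.32287034],
       [  0.        , 387.00099545, 206.88714065],
       [  0.        ,   0.        ,   1.        ]]), 'R': array([[-0.88056161,  0.47392823, -0.00180972],
       [ 0.31880399,  0.58950572, -0.74219069],
       [-0.35067829, -0.65412158, -0.67018632]]), 't': array([ 0.39360388, -0.05041406,  0.96201009])}
top {'camera_matrix': array([[514.84893145,   0.        , 279.27856992],
       [  0.        , 514.84893145, 213.83879336],
       [  0.        ,   0.        ,   1.        ]]), 'R': array([[ 0.08900331, -0.99601982,  0.00478857],
       [-0.97561195, -0.08814616, -0.20102631],
       [ 0.20064829,  0.01322023, -0.97957414]]), 't': array([-0.03685939,  0.46108002,  0.97797974])}
{'camera_matrix': array([[325.1922621 ,   0.        , 281.24397315],
       [  0.        , 325.1922621 , 210.60754619],
       [  0.        ,   0.        ,   1.        ]]), 'mount': array([[ 1.47786487e-04,  9.63795822e-01,  2.66641317e-01,
        -6.74460065e-02],
       [ 1.35141497e-03, -2.66641269e-01,  9.63794899e-01,
        -1
[... 273 characters left out ...]
26103e-04,
        8.38565270e+01, -1.23351479e+01]), 'qvel': array([-0.01747334, -0.12907148, -0.10580103,  0.05790378, -0.01407336,
       -0.11771449]), 'joint_efforts': array([ 5.18769608e-03, -4.49225521e+01, -2.31656581e+01, -1.17958275e-04,
        3.72161740e-03, -2.03447917e-05]), 'position': array([0.22601214, 0.50113194, 0.23078812]), 'tool_rot': array([[ 9.11534887e-01, -7.47438694e-04,  4.11222071e-01],
       [-4.11222665e-01, -1.01463134e-03,  9.11534360e-01],
       [-2.64077253e-04, -9.99999206e-01, -1.23223559e-03]]), 'ft_force': array([-0.04345323,  0.24527194,  0.06940078]), 'wrist_torque': array([-0.02920934,  0.07103958, -0.02140528]), 'grip_width': 0.08521283691555162}
```

View pics/scene0.png

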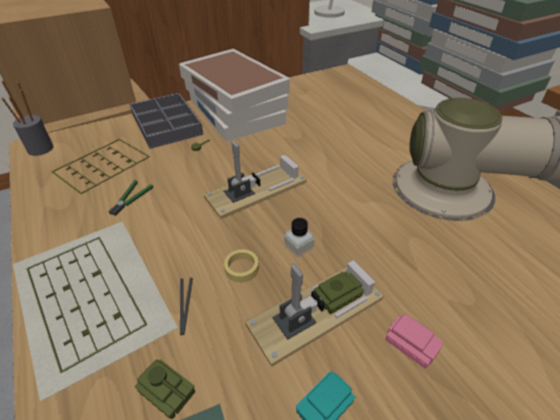

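View pics/top0.png

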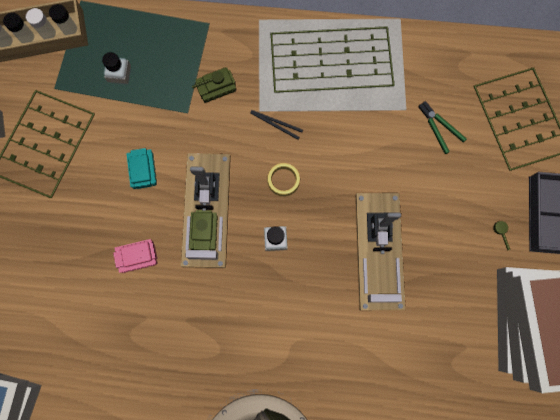

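The scene picture shows the loaded clamp (hull at about (340,292), lever tip (296,270)) and the empty one further back at (255,185). In the top picture the loaded base spans about (182–229,154–266), with its lever end towards the top of the picture (+x). I'll zoom in and find the corners.

```bash
python3 - <<'E'
import cv2
t=cv2.imread("pics/top0.png"); s=cv2.imread("pics/scene0.png")
a=cv2.resize(t[140:280,160:250],None,fx=4,fy=4,interpolation=cv2.INTER_CUBIC)
b=cv2.resize(s[255:360,240:390],None,fx=3,fy=3,interpolation=cv2.INTER_CUBIC)
import numpy as np
c=np.zeros((560,810,3),np.uint8); c[:,:360]=a; c[:315,360:]=b
cv2.imwrite("pics/zoom0.png",c[:,:800])
E
```

```text
(no output)
```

View pics/zoom0.png

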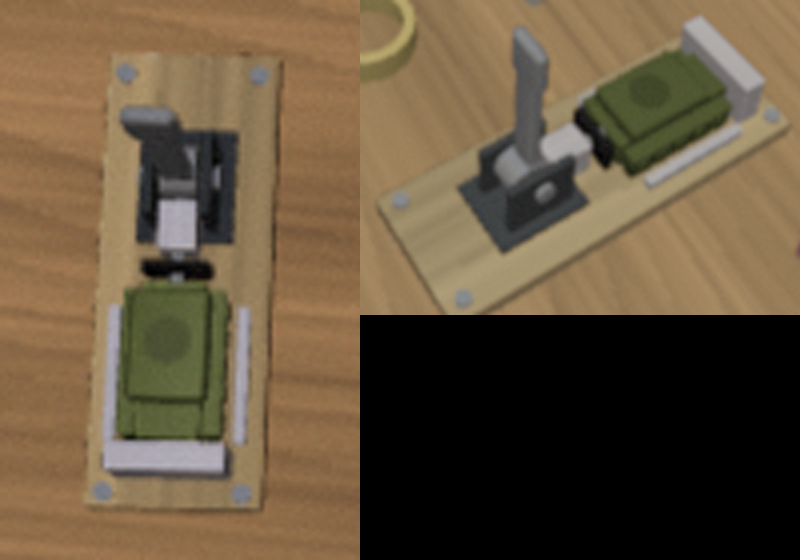

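```bash
cat > h.py <<'E'
import numpy as np
from rig import env
def ray(n,uv,z):
    c=env.camera_model(n);K,R,t=c["camera_matrix"],c["R"],c["t"]
    d=R.T@np.linalg.solve(K,[*uv,1]);o=-R.T@t
    return o+d*(z-o[2])/d[2]
def proj(n,X):
    c=env.camera_model(n);p=c["camera_matrix"]@(c["R"]@np.array(X)+c["t"]);return p[:2]/p[2]
E
python3 - <<'E'
from h import *
P=[ray("top",(160+(x-1.5)/4,140+(y-1.5)/4),.014) for x,y in [(112,57),(281,57),(261,508),(86,506)]]
for p in P: print(p.round(4))
P=np.array(P); print([np.linalg.norm(P[i]-P[i-1]).round(4) for i in range(4)])
ax=(P[0]+P[1]-P[2]-P[3]); ax/=np.linalg.norm(ax); print(ax,np.degrees(np.arctan2(ax[1],ax[0])))
c=P.mean(0); piv=c+ax*.045; piv[2]=.042; print("pivot",piv)
yv=np.array([-ax[1],ax[0],0]); 
print("tip",piv+[0,0,.112],proj("top",piv+[0,0,.112]),proj("scene",piv+[0,0,.112]))
print("rivet",proj("scene",piv+yv*.0175),proj("scene",piv-yv*.0175))
print("hull",proj("top",piv-ax*.095+[0,0,.01]))
Q=[ray("scene",q,.014) for q in [(246,323)]];print(Q)
for q in [(360,195),(400,195),(406,308),(359,308)]: print(ray("top",q,.014).round(3))
for n,q in (("top",(275,236)),("scene",(299,228))): print(ray(n,q,.04).round(3))
E
```

```text
[0.5802 0.2086 0.014 ]
[0.5883 0.1201 0.014 ]
[0.3514 0.1044 0.014 ]
[0.3445 0.1921 0.014 ]
[np.float64(0.2363), np.float64(0.0889), np.float64(0.2374), np.float64(0.088)]
[0.99770318 0.06773749 0.        ] 3.8840465109258817
pivot [0.51100062 0.1593295  0.042     ]
tip [0.51100062 0.1593295  0.154     ] [196.76214286 168.27489172] [296.01369096 268.84890897]
rivet [300.50480659 318.95155084] [289.02890687 303.62068074]
hull [202.06907246 229.64233786]
[array([0.58682888, 0.12446162, 0.014     ])]
[ 0.524 -0.158  0.014]
[ 0.532 -0.241  0.014]
[ 0.302 -0.262  0.014]
[ 0.294 -0.169  0.014]
[0.418 0.009 0.04 ]
[ 0.405 -0.009  0.04 ]
```

Both views agree. The pivot is at about (0.512, 0.159, 0.042) and the clamp's x axis is turned 3.9°. The hull is already at its place by the fence. I'll shut the gripper, go to the -x side of the lever, and push it over along an arc.

Request:
servo_tool:
  rows: [0,0.0195,-0.029,0,0,0,2.8,0,0.0195,-0.029,0,0,0,2.8,0,0.0195,-0.029,0,0,0,2.8,0,0.0195,-0.029,0,0,0,2.8,0,0.0195,-0.029,0,0,0,2.8,0,0.0195,-0.029,0,0,0,2.8,0,0.0195,-0.029,0,0,0,2.8,0,0.0195,-0.029,0,0,0,2.8,0,0.0195,-0.029,0,0,0,2.8,0,0.0195,-0.029,0,0,0,2.8]
  force: 40

```text
time_s: 0.93
position: [0.4217, 0.2097, 0.2312]
tool_rot: [[0.998, -0.0, -0.067], [0.067, -0.0, 0.998], [-0.0, -1.0, 0.0]]
ft_force: [0.3, 0.7, -0.2]
grip_width: 0.0001
```

Request:
servo_tool:
  rows: [0,0.0133,-0.018,0,0,0,0,0,0.0133,-0.018,0,0,0,0,0,0.0133,-0.018,0,0,0,0,0,0,0,-0.0255,0,0,0,0,0,0,-0.0255,0,0,0,0,0,0,-0.0255,0,0,0,0,0,0,-0.0255,0,0,0,0,0,0,0,0,0,0]

```text
time_s: 1.6
position: [0.4587, 0.157, 0.1253]
tool_rot: [[0.998, -0.009, -0.065], [0.065, -0.001, 0.998], [-0.009, -1.0, -0.0]]
ft_force: [-1.4, -1.1, -1.6]
grip_width: -0.0002
```

```bash
python3 - <<'E'
from rig import env
import cv2
cv2.imwrite("pics/s1.png",env.get_image("scene")[:,:,::-1])
E
```

```text
(no output)
```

View pics/s1.png

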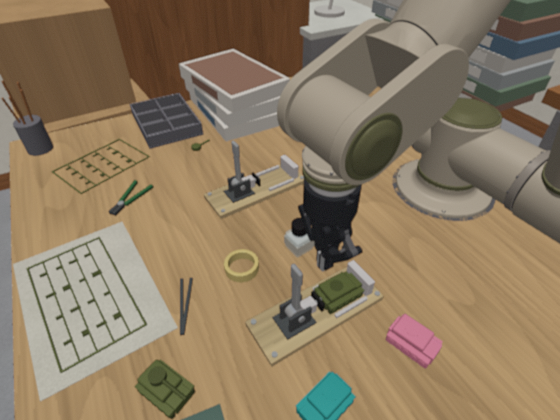

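The fingers are behind the lever at (335,255) and clear of everything. Starting the push: approach, then the first part of the arc.

Request:
servo_tool:
  rows: [0,0.0175,0.0012,0,0,0,0,0,0.0175,0.0012,-0.001,0,0,0,0,0.0085,0.0006,-0.0004,0,0,0,0,0.0085,0.0006,-0.0004,0,0,0,0,0.0083,0.0006,-0.0021,0,0,0,0,0.0083,0.0006,-0.0021,0,0,0,0,0.0077,0.0005,-0.0036,0,0,0,0,0.0077,0.0005,-0.0036,0,0,0,0,0,0,0,0,0,0]

```text
time_s: 2.4
position: [0.5461, 0.1632, 0.1156]
tool_rot: [[0.998, 0.0, -0.065], [0.065, 0.0, 0.998], [0.0, -1.0, 0.0]]
ft_force: [-2.2, -0.5, 5.7]
grip_width: 0.0002
```

```bash
python3 - <<'E'
from rig import env
import cv2
print(env.observe()["position"],env.observe()["ft_force"])
im=env.get_image("scene")[230:360,220:400,::-1]
cv2.imwrite("pics/s2.png",cv2.resize(im,None,fx=4,fy=4,interpolation=2))
E
```

```text
[0.54608094 0.16321439 0.11560991] [-2.17057179 -0.4545557   5.66931869]
```

View pics/s2.png

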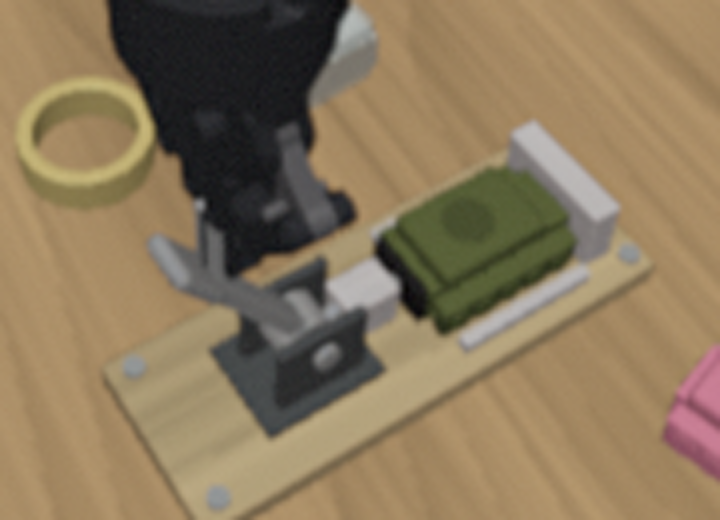

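The lever is leaning about 0.6 rad, with the fingers on its face. Carrying on over the high point.

Request:
servo_tool:
  rows: [0,0.0068,0.0005,-0.0052,0,0,0,0,0.0068,0.0005,-0.0052,0,0,0,0,0.0056,0.0004,-0.0064,0,0,0,0,0.0056,0.0004,-0.0064,0,0,0,0,0.0042,0.0003,-0.0074,0,0,0,0,0.0042,0.0003,-0.0074,0,0,0,0,0.0027,0.0002,-0.0081,0,0,0,0,0.0027,0.0002,-0.0081,0,0,0,0,0.001,0,-0.005,0,0,0,0,0,0,0,0,0,0]

```text
time_s: 3.28
position: [0.584, 0.1658, 0.0552]
tool_rot: [[0.998, -0.003, -0.065], [0.065, -0.0, 0.998], [-0.003, -1.0, -0.0]]
ft_force: [-0.7, -0.4, -0.1]
grip_width: -0.0003
```

```bash
python3 - <<'E'
from rig import env
import cv2
print(env.observe()["position"],env.observe()["ft_force"])
im=env.get_image("scene")[230:360,220:400,::-1]
cv2.imwrite("pics/s3.png",cv2.resize(im,None,fx=4,fy=4,interpolation=2))
E
```

```text
[0.58395551 0.16582782 0.05516442] [-0.69277361 -0.37360808 -0.13220244]
```

View pics/s3.png

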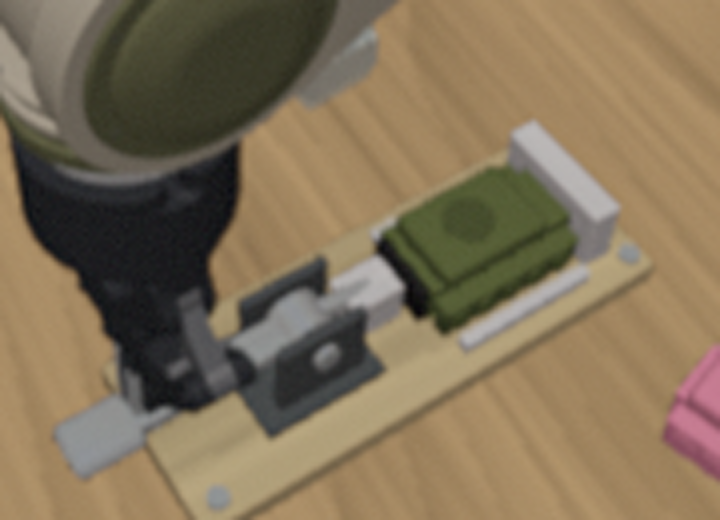

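The lever has snapped level and the contact force has dropped to zero. Retreating upwards and then aside for a clear check.

Request:
servo_tool:
  rows: [0,0,0,0.02,0,0,0,0,0,0,0.035,0,0,0,0,0,0,0.035,0,0,0,0,0,0,0.035,0,0,0,0,0,0,0.035,0,0,0,0,-0.025,0.025,0.01,0,0,0,0,-0.025,0.025,0,0,0,0,0,-0.025,0.025,0,0,0,0,0,-0.025,0.025,0,0,0,0,0,-0.025,0.025,0,0,0,0]

```text
time_s: 4.17
position: [0.4581, 0.2917, 0.2275]
tool_rot: [[0.998, 0.001, -0.064], [0.064, 0.0, 0.998], [0.001, -1.0, 0.0]]
ft_force: [0.5, 1.2, 0.4]
grip_width: 0.0002
```

Request:
servo_tool:
  rows: [0,-0.022,0.025,0,0,0,0,0,-0.022,0.025,0,0,0,0,0,-0.022,0.025,0,0,0,0,0,-0.022,0.025,0,0,0,0,0,-0.022,0.025,0,0,0,0,0,-0.022,0.025,0,0,0,0,0,-0.022,0.025,0,0,0,0,0,-0.022,0.025,0,0,0,0,0,0,0,0,0,0,0,0,0,0,0,0,0,0]

```text
time_s: 5.0
position: [0.2824, 0.4916, 0.2271]
tool_rot: [[0.998, 0.0, -0.068], [0.068, 0.0, 0.998], [0.0, -1.0, 0.0]]
ft_force: [-0.6, -0.1, 0.4]
grip_width: -0.0001
```

```bash
python3 - <<'E'
from h import *
import cv2
print(env.observe()["position"],env.observe()["ft_force"])
t=env.get_image("top")[:,:,::-1];s=env.get_image("scene")[:,:,::-1]
cv2.imwrite("pics/t4.png",t);cv2.imwrite("pics/s4.png",s)
def m(im):
    h=cv2.cvtColor(im[200:260,180:230],cv2.COLOR_BGR2HSV); k=cv2.inRange(h,(28,90,40),(50,255,255)); M=cv2.moments(k,True); return M["m10"]/M["m00"]+180,M["m01"]/M["m00"]+200,M["m00"]
t0=cv2.imread("pics/top0.png")
a,b=m(t0),m(np.ascontiguousarray(t));print(a,b,(ray("top",b[:2],.045)-ray("top",a[:2],.045)).round(4))
p=np.array([.5115,.1593,.033]);ax=np.array([.9977,.0677,0])
print("expected hull at top face",proj("top",p-.095*ax+[0,0,.01]))
print("tip expected closed",proj("scene",p+.112*ax+[0,0,.009]),proj("top",p+.112*ax+[0,0,.009]))
A=cv2.resize(t[120:280,150:250],None,fx=3,fy=3,interpolation=2);B=cv2.resize(s[130:360,200:390],None,fx=2.5,fy=2.5,interpolation=2)
c=np.zeros((580,790,3),np.uint8);c[:480,:300]=A;c[:575,305:305+475]=B
cv2.imwrite("pics/z4.png",c)
x=cv2.absdiff(np.ascontiguousarray(t)[190:315,345:415],t0[190:315,345:415]);print("empty clamp diff max top",x.max(),x.mean())
E
```

```text
[0.28244177 0.49163469 0.22713721] [-0.58148762 -0.06269774  0.44244856]
(202.64235055724419, 230.19250253292807, 987.0) (202.75152749490834, 230.5162932790224, 982.0) [-0.0006 -0.0003  0.    ]
expected hull at top face [202.75671028 230.17172695]
tip expected closed [234.68133624 344.4661688 ] [207.95822056 131.53049022]
empty clamp diff max top 17 2.129752380952381
```

View pics/z4.png

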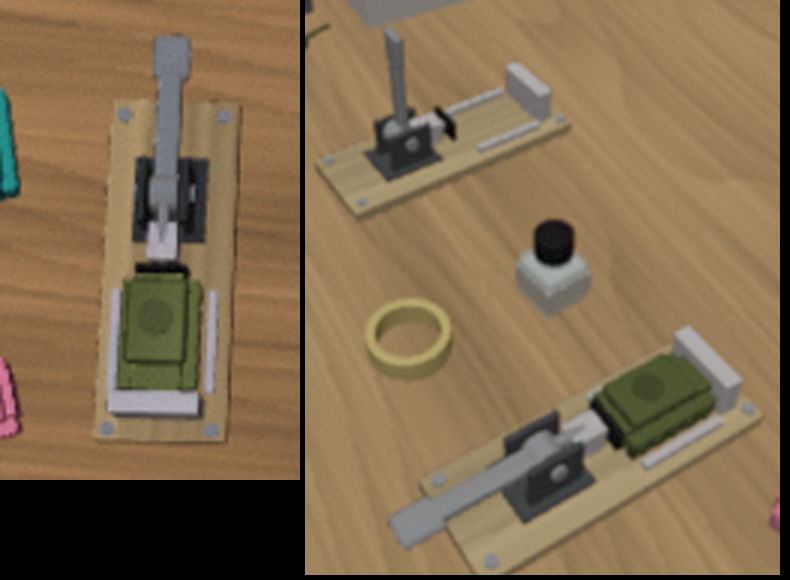

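The final picture shows the loaded lever lying level, with its end at top-view pixel (207.6,132) against (208,131.5) computed for fully closed. The hull is gripped against the fence and the empty clamp's lever is still upright.

```bash
python3 -c "
from rig import env
print(env.close_job())"
```

```text
the job is handed in; nothing more can be done
None
```

I flipped the loaded clamp's lever down with the shut fingers until it snapped closed, then backed the arm off and handed the job in, about 5 s in.

- **Lever:** It lies level. Its end in the top view is within about 1 px of the position computed for fully closed; in the scene view, read less precisely, it is within 2–3 px. The contact force fell to about zero after the high point, so it snapped over by itself.
- **Hull:** It moved about 0.7 mm. In the top view its centre is within about 0.4 px of the computed clamped place, and it looks upright against the fence.
- **Empty clamp:** Its lever is still upright, and its area of the top picture is unchanged apart from noise.
- **Robot:** It ended clear of everything, with wrist force readings under 1 N.

No check failed. The lever angle itself was judged only from the pictures and the force.

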